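Fill a tea carton through the spring-shut box filler

ROBOT

A 6-joint arm with a two-finger parallel gripper is mounted at the origin on the work surface. World frame = base frame: x ahead of the robot, y to its left, z up, the work surface at z = 0. Lengths are in m, angles in rad, forces in N, time in s.
With the tool pointing down it reaches from about 0.35 to 0.975 m from the base axis. Payload 4.9 kg.
Tool frame: the origin (TCP) lies at the very end of the fingers, on their centre line; the grasp point (between the pads) lies manip.grip_point_offset behind it (manip.grip_point_offset is the distance from the TCP to the grasp point, in m); z points along the fingers, y is the line along which they close (so a half turn about z gives the same grasp; the last joint's range is limited). The gripper opens to 85 mm and grips with 20 to 120 N. Pads are 22 mm wide; open, the fingers measure 114 mm over their backs; the gripper's body (76 mm by 85 mm) begins 54 mm behind the grasp point. The pads swing forward as they close: fully open they stand 13 mm farther back than shut.
Start: joints at [-1.454, 0.053, 1.613, -0, 1.476, -0.119], TCP at [0.146, -0.608, 0.231] pointing down, gripper open.
Joint ranges: [-3.01, 3.01], [-1.01, 2.22], [0.06, 2.58], [-1.02, 4.17], [0.09, 2.62], [-3.14, 3.14]. Speed limits (rad/s): [2.57, 2.57, 3.14, 3.14, 3.14, 3.14].

INTERFACE

Orientations are given as a unit quaternion [w, x, y, z].
In Python, from plant import manip gives the robot as it stands.
- The arm moves only by the shell command python3 -m crank 'ROWS' [OPENING]. ROWS is JSON, a list of rows, each an object of numbers: "x", "y", "z": the shift along the tool's x, y, z in cm; "turn": the turn about the tool's z in rad. In form: [{"x": .., "y": .., "z": .., "turn": ..}, ...]. A call has 1 to 5 rows; each row shifts and turns the commanded pose from where the row before left it, along the tool's axes as they then stand; what a row does not reach is not made up. A row lasts 1/10 s, in which the tool goes at most 50 mm and 8.59 degrees, less where a joint would pass 70% of its speed; a pose out of reach is approached as far as the arm can. A call with a gripper value outside its range is refused whole. OPENING is the opening in per cent of the stroke, from 0 (shut) to 100 (fully open), set as the call begins (- or left out, the last holds). The fingers move at their own pace and stop on an object; the grip force is fixed at half the most. Time passes only in rows, so rows that do not move let the fingers close. It gives the time, the measured TCP pose, the force, the opening and the grip force at its end, in the units of the state.
- manip.state(): the state, without advancing time (a new reading comes with each control period).
- manip.grab_frame(name): name is "scene" or "top"; returns (picture, depth): 480x640x3 uint8, red, green, blue; 480x640 float32, m along the optical axis (not along the pixel's ray), 0 where there is no reading.
- manip.camera_model(name): a dict with "mtx" (3x3 intrinsics, pixels), "k1" (the pictures are not rectified: a ray, as slopes to the right and down, at radius r is drawn at 1 + k1 r^2 times it, then the intrinsics apply), "world_to_cam" (4x4, takes a point from world to camera coordinates). Camera axes: x right, y down, z forward; pixel columns grow to the right and rows downward; lengths in m; the calibration is good to about 2 mm. A picture is of the moment at which its call begins. camera_model takes no time and is no camera call.
- manip.job_done(): hands the job in; it is judged then, once.
The state is a dict: "time": time; "joint_pos": joint angles; "joint_vel": joint speeds; "joint_efforts": joint torques, N m; "tool_pos": TCP position; "tool_rot": TCP orientation; "contact_force": force on the tool from outside, world axes, zero at the start; "ft_torque": the same for the moment, N m; "gripper_width": opening from 0.0 (shut) to 1.0 (fully open); "grasp_force": force on a finger pad.
Only numpy, scipy, OpenCV 4.12 (cv2) and the standard library are available. Lean on these libraries where they do the work, as an engineer would, in place of code of your own. Each camera call takes 0.05 s, during which the arm holds its last target. There are 200 camera calls.

TASK

Tip all four tea balls out of the steel jug into the round hopper of the box filler while its slide is shut, then stand the empty jug back upright on the pan of the scale and let go of it. Then pull the filler's spring-return slide out by its upright black grip until its pointer stands at the red mark on the guide rail, so that the tea drops into the open carton below, and keep it there: the job finishes with you still holding the slide at the mark. Do not shift the carton under the filler or the other things on the table.

Things in the scene. Friction and masses are not known exactly. Their poses are not given: they have to be found in the camera images.
- jug: Open steel jug, loose, about 160 g, on the scale pan, with the four tea balls in it: 80 mm high, straight flared wall, outer radius 36 mm at the base, 51 mm at the rim, wall 3 mm, floor 4 mm. Origin: centre of its underside; z: up, out of its mouth. Its black strap handle points along its +y.
- jug_handle (a point): On the middle of the jug handle's upright bar, at y 78, z 48 mm of the jug, whose axes it has. The bar is 12 mm thick in x, spans y 72 to 84, z 14 to 66 mm, and can be pinched across x from above; a top bar (y 46 to 84, z 60 to 72 mm) and a bottom bar (z 10 to 20 mm), equally thick, join it to the wall.
- tea1: Pressed tea ball, hard and brown, diameter 25 mm, 10 g, lying in the jug at the start. Origin: its centre.
- tea2: Pressed tea ball, hard and brown, diameter 25 mm, 10 g, lying in the jug at the start. Origin: its centre.
- tea3: Pressed tea ball, hard and brown, diameter 25 mm, 10 g, lying in the jug at the start. Origin: its centre.
- tea4: Pressed tea ball, hard and brown, diameter 25 mm, 10 g, lying in the jug at the start. Origin: its centre.
- filler: Steel box filler, fixed: four posts carry a deck, two guide rails and a round hopper. Origin: on the table under the hopper's middle; z up; the slide is pulled out towards its -x. Posts and deck: x -75 to 125, y -88 to 88, up to z 104 mm; rails (y 43 to 53 either side, top at z 98) reach forward to x -158. Hopper: outer radius 73 mm at the rim (z 182), 36 mm at the throat (z 95).
- hopper_mouth (a point): Centre of the hopper's open mouth, at the height of its rim, 182 mm above the table; inner radius of the mouth about 67 mm. The axes are the filler's.
- throat (a point): Centre of the bottom of the hopper (inner radius 33 mm), on top of the shut slide, 94 mm above the table, 88 mm below the mouth.
- gate (a joint): How far the flat slide under the hopper is pulled out along the filler's -x, m. 0: shut; springs pull it back when let go (about 2.5 N when shut, 7 N at the mark). At 0.070 the pointer stands at the red mark and the slide's 72 mm window lies right under the throat; less or more covers the throat again. Stop at 0.090.
- gate_grip: Upright black grip on the slide's front end, moving with it: 24 mm wide (y), 18 mm (x), 57 mm high. Origin: centre of its foot, on the slide, 94 mm above the table and, when shut, at x -128, y 0 of the filler, whose axes it has. The upper 40 mm can be pinched across y from above. 22 mm behind it (+x) a crossbar 146 mm long rises 9 mm above the slide.
- pointer (a point): Tip of the slide's black pointer, lying over the guide rail on the filler's +y side; it moves with the slide.
- red_mark (a point): Middle of the red band, 10 mm wide along the rail, on the top of the same guide rail; the pointer meets it when the slide is out by 70 mm.
- scale: Grey bench scale, fixed, 233 mm long (x -233 to 0), 180 mm wide (y), with a steel pan on top and the display at its -x end. Origin: middle of the rear edge of its underside, on the table.
- pan (a point): Centre of the flat top of the square steel pan (150 x 160 mm), 55 mm above the table, 90 mm before the scale's origin.
- carton: Open kraft carton, loose, 100 x 84 x 60 mm high, walls 3 mm, standing under the filler's chute ready to be filled. Origin: centre of its underside.
- full_carton_a: Closed carton, loose, 68 x 118 x 76 mm high, origin under its centre. To be left alone.
- full_carton_b: A second closed carton, same size, origin under its centre. To be left alone.
- caddy: Green tea caddy with brass lid, loose, radius 41 mm, 107 mm high, origin under its centre. To be left alone.
- herb_jar: Amber glass jar with white cap, loose, radius 36 mm, 120 mm high, origin under its centre. To be left alone.
- tape_dispenser: Black tape dispenser, loose, 150 x 62 x 98 mm high, origin under its centre. To be left alone.
- scoop: Steel hand scoop with wooden handle, loose, lying flat, 195 mm long along its x, 58 mm wide, 33 mm high, origin at the back of the pan. To be left alone.
Mind the look-alikes: they are no part of the job. What is shaped like the jug but blue or purple is not meant.

How it is judged:
On the way, in this order (a step that is already met when the one before it is completed fails the run):
1. all four tea balls lie in the hopper on the shut slide (out by less than 8 mm) (horizontal distance between each of tea1, tea2, tea3, tea4 and throat below 0.065 m and z of tea1 in the frame of throat between 0 and 0.075 m and z of tea2 in the frame of throat between 0 and 0.075 m and z of tea3 in the frame of throat between 0 and 0.075 m and z of tea4 in the frame of throat between 0 and 0.075 m and value of joint gate below 0.008 m), for 0.2 s.
2. the empty jug stands upright on the scale pan, let go, with the tea still in the hopper on the shut slide (all of step 1 and angle between jug's own z axis and vertical below 0.08 rad and horizontal distance between jug and pan below 0.058 m and z of jug in the frame of pan between -0.006 and 0.006 m and linear speed of jug below 0.03 m/s and contact force between each of the arm, the fingers and jug below 0.1 N), for 0.2 s.
At the end, for the whole second after the job is handed in: The gripper holds the slide's grip (fingers on it with more than 2 N) with the slide out by 70 mm, give or take 6 mm; all four tea balls lie in the carton; the jug stands upright (within 4.5 degrees) at rest on the scale pan, within 58 mm of its centre, not touched (value of joint gate between 0.064 and 0.076 m and contact force between the fingers and gate_grip above 2 N and x of tea1 in the frame of carton between -0.048 and 0.048 m and y of tea1 in the frame of carton between -0.04 and 0.04 m and x of tea2 in the frame of carton between -0.048 and 0.048 m and y of tea2 in the frame of carton between -0.04 and 0.04 m and x of tea3 in the frame of carton between -0.048 and 0.048 m and y of tea3 in the frame of carton between -0.04 and 0.04 m and x of tea4 in the frame of carton between -0.048 and 0.048 m and y of tea4 in the frame of carton between -0.04 and 0.04 m and z of tea1 in the frame of carton between 0 and 0.06 m and z of tea2 in the frame of carton between 0 and 0.06 m and z of tea3 in the frame of carton between 0 and 0.06 m and z of tea4 in the frame of carton between 0 and 0.06 m and angle between jug's own z axis and vertical below 0.08 rad and horizontal distance between jug and pan below 0.058 m and z of jug in the frame of pan between -0.006 and 0.006 m and linear speed of jug below 0.03 m/s and contact force between each of the arm, the fingers and jug below 0.1 N); the arm keeps its last pose, push and grip.
It fails at once if a closed carton, the caddy, the jar, the tape dispenser or the scoop is shifted by more than 30 mm (distance of any of full_carton_a, full_carton_b, caddy, herb_jar, tape_dispenser, scoop from where it was at the start of the episode above 0.03 m).
It fails at once if the carton under the filler is shifted by more than 15 mm (distance of carton from where it was at the start of the episode above 0.015 m).
It also fails if it takes over 72 s, if anything falls off the work surface, if the arm or the gripper's body presses on something with over 40 N, if the wrist force passes 120 N, or if a joint passes its speed limit or range.

## Working session

There is one attempt and no reset: what is moved stays moved. The work goes in short steps, Python scripts to look and compute and a shell command to move; the robot and the scene stay as the last step left them, time stands still between calls to the robot, and variables do not carry over. Pictures are saved under pics/ and viewed, at most 10 in all, crops included, and the job is handed in when it is done.

```bash
ls; mkdir -p pics; cat > h.py <<'E'
import numpy as np, cv2
from plant import manip
def grab(n,save=None):
    p,d=manip.grab_frame(n)
    if save: cv2.imwrite(save,p[:,:,::-1]); np.save(save[:-4]+'.npy',d)
    return p,d
def cloud(n,d):
    m=manip.camera_model(n);K=np.array(m['mtx']);k=m['k1'];T=np.array(m['world_to_cam'])
    v,u=np.mgrid[:480,:640]
    q=cv2.undistortPoints(np.stack([u,v],-1).reshape(-1,1,2).astype(float),K,np.array([k,0,0,0.])).reshape(480,640,2)
    c=np.dstack([q*d[...,None],d])
    w=(c-T[:3,3])@T[:3,:3]
    w[d<=0]=np.nan
    return w
E
python3 - <<'E'
from h import *
print(manip.state(),manip.grip_point_offset)
for n in('scene','top'):
    grab(n,f'pics/{n}0.png'); print(manip.camera_model(n))
E
```

```text
pics
{'time': 0.0, 'joint_pos': array([-1.45397270e+00,  5.33905175e-02,  1.61433562e+00, -1.65019827e-05,
        1.47602554e+00, -1.18980664e-01]), 'joint_vel': array([-1.18303508e-03, -8.13945392e-04, -9.16419486e-04, -1.48194451e-05,
       -4.91985757e-04,  9.77835183e-04]), 'joint_efforts': array([ 1.48485644e-03, -3.93678403e+01, -3.70177245e+01,  5.75408785e-05,
        6.95483352e-03, -6.61927366e-07]), 'tool_pos': array([ 0.14594717, -0.60705334,  0.23001732]), 'tool_rot': array([-1.07951899e-03,  9.93056918e-01,  1.17629895e-01, -7.04884304e-06]), 'contact_force': array([-0.69791322,  0.23583343,  0.45112747]), 'ft_torque': array([ 0.0277117 , -0.01662004,  0.00513204]), 'grasp_force': 0.0, 'gripper_width': 1.0006051866683316} 0.0187
{'mtx': array([[588.87483633,   0.        , 315.87458376],
       [  0.        , 588.87483633, 241.74339059],
       [  0.        ,   0.        ,   1.        ]]), 'k1': -0.0058217038378904126, 'world_to_cam': array([[-0.31529007,  0.94879159,  0.01966416,  0.19415034],
       [ 0.49763399,  0.18293988, -0.84787582, -0.1424364 ],
       [-0.80805481, -0.25754128, -0.52983008,  2.10091951],
       [ 0.        ,  0.        ,  0.        ,  1.        ]])}
{'mtx': array([[592.47107596,   0.        , 323.12198031],
       [  0.        , 592.47107596, 239.10440304],
       [  0.        ,   0.        ,   1.        ]]), 'k1': -0.07568677161056954, 'world_to_cam': array([[ 0.02599572, -0.99952449,  0.0165836 , -0.03065599],
       [-0.99718376, -0.02709511, -0.06993141,  0.52328649],
       [ 0.07034749, -0.01471898, -0.99741395,  1.48721574],
       [ 0.        ,  0.        ,  0.        ,  1.        ]])}
```

View pics/scene0.png

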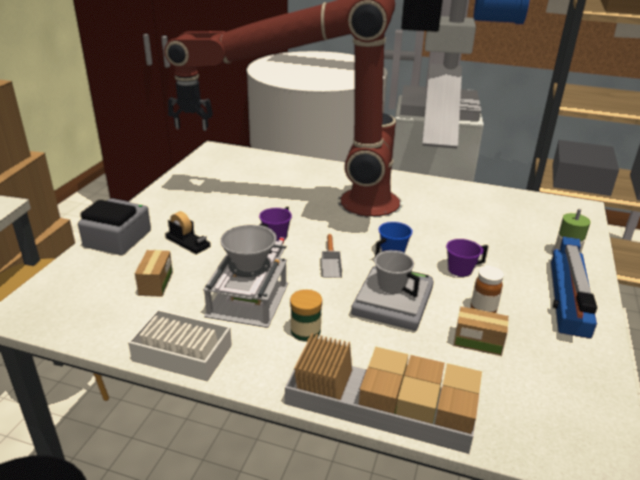

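View pics/top0.png

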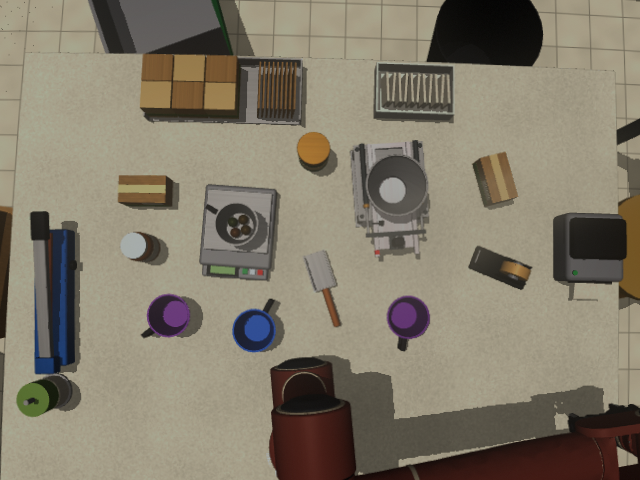

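The overview shows the grey jug with the tea on the scale near top px (238,225), with its handle towards (210,209). The filler hopper is at (397,185) and its grip near (397,242). Next I'll measure these.

```bash
python3 - <<'E'
from h import *
p=cv2.imread('pics/top0.png'); d=np.load('pics/top0.npy'); w=cloud('top',d); np.save('w0.npy',w)
a=cv2.resize(p[170:290,190:290],None,fx=4,fy=4,interpolation=2);b=cv2.resize(p[130:265,340:450],None,fx=4,fy=4,interpolation=2)
c=np.zeros((540,840,3),np.uint8);c[:480,:400]=a;c[:540,400:]=b
cv2.imwrite('pics/crop0.png',cv2.resize(c,(800,514)))
def reg(u0,u1,v0,v1,z0,z1):
    r=w[v0:v1,u0:u1].reshape(-1,3); return r[(r[:,2]>z0)&(r[:,2]<z1)]
def rect(n,r): 
    (c,s,a)=cv2.minAreaRect((r[:,:2]*1000).astype(np.float32)); print(n,len(r),np.round(c,1),np.round(s,1),round(a,2),'z',np.round(np.nanmedian(r[:,2]),4))
def circ(n,r):
    h=cv2.convexHull((r[:,:2]*1000).astype(np.float32)); (c,R)=cv2.minEnclosingCircle(h); 
    x=h[:,0];A=np.c_[2*x,np.ones(len(x))];s=np.linalg.lstsq(A,(x**2).sum(1),rcond=None)[0]
    print(n,len(r),np.round(c,1),R,'ls',s[:2],np.sqrt(s[2]+s[0]**2+s[1]**2))
rect('pan',reg(195,285,178,285,.050,.062))
rect('scale',reg(195,285,178,285,.02,.065))
circ('jugrim',reg(218,270,195,260,.128,.145))
r=reg(195,285,178,285,.10,.145); rect('jug+handle',r)
hd=reg(200,222,195,220,.10,.14); print('handle',hd.mean(0),len(hd))
circ('hopper',reg(355,440,140,230,.170,.19))
rect('grip',reg(380,415,225,260,.12,.16)); g=reg(380,415,225,260,.12,.16); print(g.mean(0))
rect('deck',reg(340,450,130,265,.085,.112))
E
```

```text
pan 2300 [553.  198.8] [161.1 166. ] 87.2 z 0.0549
scale 5193 [535.3 199.4] [181.6 233. ] 87.3 z 0.0466
jugrim 266 [547.2 191. ] 52.79402542114258 ls [546.75673108 190.81512794] 51.97189790649372
jug+handle 694 [546.2 200.1] [102.8 122.9] 4.62 z 0.1278
handle [0.57425531 0.24240768 0.12604411] 127
hopper 593 [ 642.6 -180.1] 72.836669921875 ls [ 642.42397844 -179.67233915] 71.65336425276503
grip 89 [ 514.  -191.8] [16.4 23.8] 1.93 z 0.1489
[ 0.51405279 -0.19125448  0.14755264]
deck 3939 [ 623.8 -181.3] [278.8 170.7] 5.25 z 0.0945
```

View pics/crop0.png

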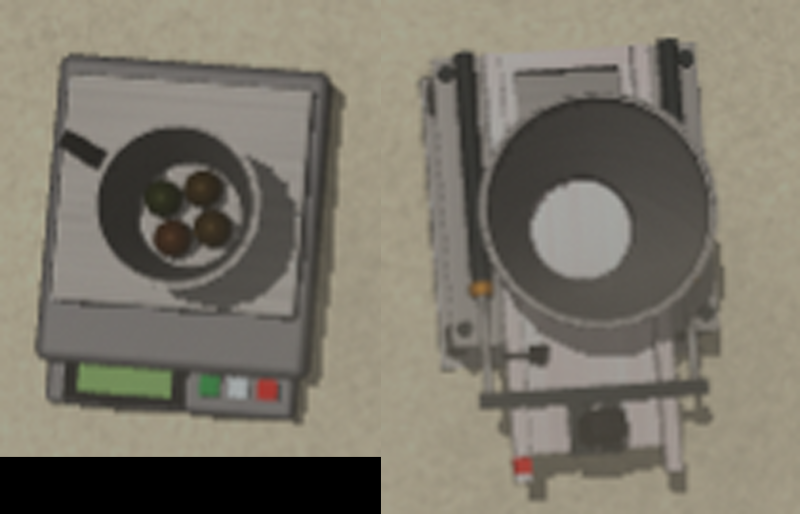

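The crop shows the handle at about (82,148), bearing roughly 62° in world. The grip is at (603,425), the pointer at (540,355) and the red mark at (522,466). I'll turn first, then work out the shift to the handle.

```bash
cat >> h.py <<'E'
def to(x,y,z,yaw=None):
    """print tool-frame shift (cm) to world TCP target and turn (rad) to tool-x bearing yaw deg"""
    from scipy.spatial.transform import Rotation as R
    s=manip.state(); q=s['tool_rot']; M=R.from_quat([q[1],q[2],q[3],q[0]]).as_matrix()
    print('t',round(s['time'],2),'pos',np.round(s['tool_pos'],4),'yaw',round(np.degrees(np.arctan2(M[1,0],M[0,0])),2),'tilt',np.round(M[2],3),'F',np.round(s['contact_force'],1),'g',round(s['gripper_width'],3),round(s['grasp_force'],1))
    print('shift cm',np.round(M.T@(np.array([x,y,z])-s['tool_pos'])*100,2), 'turn',None if yaw is None else round(np.radians(np.degrees(np.arctan2(M[1,0],M[0,0]))-yaw),3))
E
python3 -m crank '[{"turn":-0.141},{"turn":-0.141},{"turn":-0.141},{"turn":-0.141},{"turn":-0.141}]' 100
python3 -m crank '[{"turn":-0.141},{}]'
python3 -c "
from h import *
to(.5836,.2599,.230,62)"
```

```text
t 0.1 pos [ 0.146  -0.6071  0.2302] yaw 13.51 tilt [ 0.    -0.002 -1.   ] F [ 0.2 -0.7 -0.3] g 1.001 0.0
shift cm [ 62.81 -74.08   0.17] turn -0.846schema error: expected keys x, y, z, turn
schema error: expected keys x, y, z, turn
```

```bash

python3 -m crank '[{"x":0,"y":0,"z":0,"turn":-0.141},{"x":0,"y":0,"z":0,"turn":-0.141},{"x":0,"y":0,"z":0,"turn":-0.141},{"x":0,"y":0,"z":0,"turn":-0.141},{"x":0,"y":0,"z":0,"turn":-0.141}]' 100
python3 -m crank '[{"x":0,"y":0,"z":0,"turn":-0.141},{"x":0,"y":0,"z":0,"turn":0}]'
python3 -c "
from h import *
to(.5836,.2599,.230,62)"
```

```text
time: 0.6
tool_pos: [0.146, -0.6073, 0.2305]
tool_rot: [-0.001, 0.89, 0.456, 0.0]
contact_force: [-0.1, 0.1, 1.1]
gripper_width: 1.002
grasp_force: 0.0
time: 0.8
tool_pos: [0.146, -0.6073, 0.2306]
tool_rot: [-0.001, 0.857, 0.515, 0.0]
contact_force: [-0.1, -0.1, -0.8]
gripper_width: 1.004
grasp_force: 0.0
t 0.8 pos [ 0.146  -0.6073  0.2306] yaw 61.97 tilt [ 0.001 -0.001 -1.   ] F [-0.1 -0.1 -0.8] g 1.004 0.0
shift cm [97.12 -2.13  0.16] turn -0.001
```

```bash

python3 -m crank '[{"x":3.8,"y":-0.1,"z":0,"turn":0},{"x":3.8,"y":-0.1,"z":0,"turn":0},{"x":3.8,"y":-0.1,"z":0,"turn":0},{"x":3.8,"y":-0.1,"z":0,"turn":0},{"x":3.8,"y":-0.1,"z":0,"turn":0}]' >/dev/null
python3 -m crank '[{"x":3.8,"y":-0.1,"z":0,"turn":0},{"x":3.8,"y":-0.1,"z":0,"turn":0},{"x":3.8,"y":-0.1,"z":0,"turn":0},{"x":3.8,"y":-0.1,"z":0,"turn":0},{"x":3.8,"y":-0.1,"z":0,"turn":0}]' >/dev/null
python3 -m crank '[{"x":3.8,"y":-0.1,"z":0,"turn":0},{"x":3.8,"y":-0.1,"z":0,"turn":0},{"x":3.8,"y":-0.1,"z":0,"turn":0},{"x":3.8,"y":-0.1,"z":0,"turn":0},{"x":3.8,"y":-0.1,"z":0,"turn":0}]' >/dev/null
python3 -m crank '[{"x":3.8,"y":-0.1,"z":0,"turn":0},{"x":3.8,"y":-0.1,"z":0,"turn":0},{"x":3.8,"y":-0.1,"z":0,"turn":0},{"x":3.8,"y":-0.1,"z":0,"turn":0},{"x":3.8,"y":-0.1,"z":0,"turn":0}]' >/dev/null
python3 -m crank '[{"x":3.8,"y":0,"z":0,"turn":0},{"x":3.8,"y":0,"z":0,"turn":0},{"x":3.8,"y":0,"z":0,"turn":0},{"x":3.8,"y":0,"z":0,"turn":0},{"x":0,"y":0,"z":0,"turn":0}]' >/dev/null
python3 -c "
from h import *
to(.5836,.2599,.097,62)
grab('scene','pics/s1.png');grab('top','pics/t1.png')
a=cv2.imread('pics/s1.png')[190:340,320:460];b=cv2.imread('pics/t1.png')[170:290,170:290]
cv2.imwrite('pics/c1.png',np.hstack([cv2.resize(a,(400,428),interpolation=2),cv2.resize(b,(400,428),interpolation=2)]))"
```

```text
t 3.3 pos [0.5575 0.21   0.2304] yaw 62.01 tilt [ 0.    -0.001 -1.   ] F [-0.1 -0.8 -0.2] g 1.001 0.0
shift cm [ 5.63 -0.02 13.34] turn 0.0
```

View pics/c1.png

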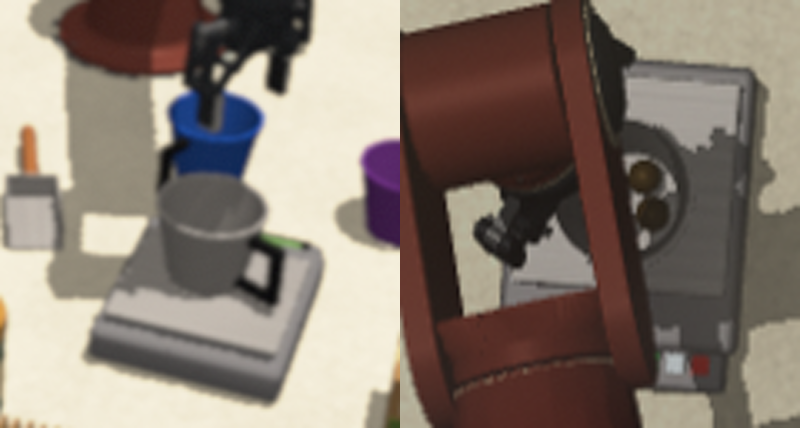

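The jug is still in place. Its handle's upright bar is at scene px of about (415,286), and the gripper hangs in front of the mouth. I'll check the handle position against scene depth before going in.

```bash
python3 - <<'E'
from h import *
d=np.load('pics/s1.npy');w=cloud('scene',d);p=cv2.imread('pics/s1.png')
s=np.s_[265:305,395:430]
m=(p[s].max(-1)<60)&(w[s][...,2]>.06)&(w[s][...,2]<.14)
r=w[s][m]-[.547,.191,.055]; a=np.radians(62)
jy=r[:,0]*np.cos(a)+r[:,1]*np.sin(a); jx=r[:,0]*np.sin(a)-r[:,1]*np.cos(a)
print(len(r)); 
for q in (5,25,50,75,95): print(q,np.round([np.percentile(v,q)*1000 for v in(jx,jy,r[:,2])],1))
o=jy>.068; print('bar',np.round(np.array([jx[o].mean(),jy[o].mean()])*1000,1))
o=jy<.068; print('inner',np.round(np.array([jx[o].mean(),jy[o].mean()])*1000,1))
to(.5836,.2599,.097,62)
E
```

```text
148
5 [ 3.2 45.9 17.2]
25 [ 6.3 57.7 20.8]
50 [ 8.6 74.  40.3]
75 [10.7 80.5 67. ]
95 [12.8 83.2 72.1]
bar [ 8.5 79.1]
inner [ 8.1 55.7]
t 3.4 pos [0.5565 0.2073 0.2305] yaw 61.93 tilt [-0.001 -0.001 -1.   ] F [-0.3 -0.7  0.3] g 1.002 0.0
shift cm [ 5.93 -0.08 13.35] turn -0.001
```

```bash

python3 -m crank '[{"x":3,"y":0,"z":0,"turn":0},{"x":2.9,"y":0.1,"z":0,"turn":0},{"x":0,"y":0,"z":2,"turn":0},{"x":0,"y":0,"z":3,"turn":0},{"x":0,"y":0,"z":3,"turn":0}]' >/dev/null
python3 -m crank '[{"x":0,"y":0,"z":3,"turn":0},{"x":0,"y":0,"z":1.6,"turn":0},{"x":0,"y":0,"z":0.7,"turn":0},{"x":0,"y":0,"z":0,"turn":0},{"x":0,"y":0,"z":0,"turn":0}]'  >/dev/null
python3 -c "
from h import *
to(.5836,.2599,.097,62)"
python3 -m crank '[{"x":0,"y":0,"z":0,"turn":0},{"x":0,"y":0,"z":0,"turn":0},{"x":0,"y":0,"z":0,"turn":0},{"x":0,"y":0,"z":0,"turn":0},{"x":0,"y":0,"z":0,"turn":0}]' 0 >/dev/null
python3 -m crank '[{"x":0,"y":0,"z":0,"turn":0},{"x":0,"y":0,"z":0,"turn":0},{"x":0,"y":0,"z":0,"turn":0},{"x":0,"y":0,"z":-0.5,"turn":0},{"x":0,"y":0,"z":-1,"turn":0}]'
python3 -m crank '[{"x":0,"y":0,"z":-1,"turn":0},{"x":0,"y":0,"z":-1.5,"turn":0},{"x":0,"y":0,"z":-2,"turn":0},{"x":0,"y":0,"z":-2,"turn":0},{"x":0,"y":0,"z":-2,"turn":0}]' >/dev/null
python3 -m crank '[{"x":0,"y":0,"z":-2,"turn":0},{"x":0,"y":0,"z":-2,"turn":0},{"x":0,"y":0,"z":-1,"turn":0},{"x":0,"y":0,"z":0,"turn":0},{"x":0,"y":0,"z":0,"turn":0}]' >/dev/null
python3 -c "
from h import *
to(.5836,.2599,.24,62)
grab('scene','pics/s2.png');
a=cv2.imread('pics/s2.png')[150:340,320:480]
cv2.imwrite('pics/c2.png',cv2.resize(a,(480,570),interpolation=2))"
```

```text
t 4.4 pos [0.5864 0.2585 0.1001] yaw 61.95 tilt [ 0.002  0.002 -1.   ] F [0.8 0.7 0.9] g 1.0 0.0
shift cm [-0.01 -0.32  0.31] turn -0.001
time: 5.4
tool_pos: [0.5843, 0.2581, 0.1119]
tool_rot: [-0.0, 0.857, 0.515, -0.001]
contact_force: [0.0, 0.3, -1.8]
gripper_width: 0.131
grasp_force: 59.3
t 6.4 pos [0.5851 0.2584 0.248 ] yaw 61.98 tilt [-0. -0. -1.] F [-0.  -0.1 -2.2] g 0.127 59.4
shift cm [ 0.06 -0.21  0.8 ] turn -0.0
```

View pics/c2.png

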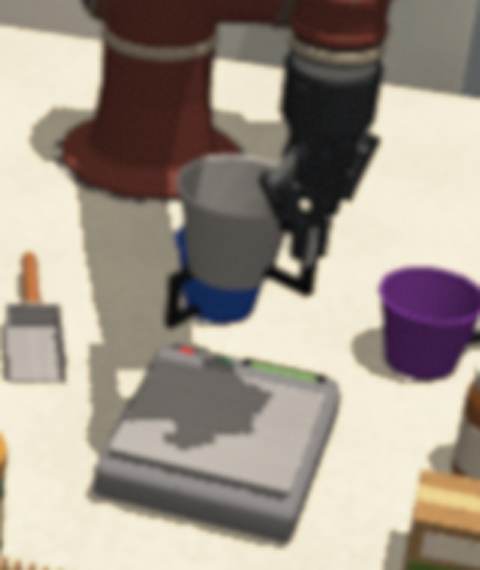

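The jug hangs upright from the pinched handle, with scene crop showing it at about (230,230). Now I'll turn to bearing 90° and go to the hopper's +y side.

```bash

python3 -m crank '[{"x":0,"y":0,"z":0,"turn":-0.09},{"x":0,"y":0,"z":0,"turn":-0.11},{"x":0,"y":0,"z":0,"turn":-0.11},{"x":0,"y":0,"z":0,"turn":-0.1},{"x":0,"y":0,"z":0,"turn":-0.079}]'  >/dev/null
python3 -m crank '[{"x":-1,"y":0.3,"z":0,"turn":0},{"x":-2,"y":0.7,"z":0,"turn":0},{"x":-2.5,"y":0.8,"z":0,"turn":0},{"x":-2.5,"y":0.8,"z":0,"turn":0},{"x":-2.5,"y":0.8,"z":0,"turn":0}]'  >/dev/null
python3 -m crank '[{"x":-2.5,"y":0.8,"z":0,"turn":0},{"x":-2.5,"y":0.8,"z":0,"turn":0},{"x":-2,"y":0.6,"z":0,"turn":0},{"x":-1,"y":0.3,"z":0,"turn":0},{"x":0,"y":0,"z":0,"turn":0}]'  >/dev/null
python3 -c "
from h import *
to(.6425,.03,.2005,90)"
```

```text
t 7.95 pos [0.6443 0.0719 0.2474] yaw 89.82 tilt [-0.    -0.002 -1.   ] F [-0.1 -0.  -2.4] g 0.128 59.4
shift cm [-4.19 -0.16  4.69] turn -0.003
```

```bash

python3 -m crank '[{"x":-1,"y":-0.2,"z":1,"turn":0},{"x":-1.5,"y":0,"z":1.7,"turn":0},{"x":-1,"y":0,"z":1.4,"turn":0},{"x":-0.7,"y":0,"z":0.6,"turn":0},{"x":0,"y":0,"z":0,"turn":0}]'  >/dev/null
cat >> h.py <<'E'
def P(th,s,ry=-.107,rz=.182):
    t=np.radians(th);a=.114+.184e-3*s;b=.062-.983e-3*s
    return ry+a*np.cos(t)-b*np.sin(t), rz+a*np.sin(t)+b*np.cos(t)-.0187
def axis(save):
    """tilt of the grey jug from scene cloud: print ycentroid etc"""
E
python3 -c "
from h import *
to(.6425,.03,.2005,90)
q=None
for th in range(0,106,7):
    s=25-.15*th; p=np.array(P(th,s))*100
    print(th,round(s,1),np.round(p,2), None if q is None else np.round([p[0]-q[0],-(p[1]-q[1])],2)); q=p
"
```

```text
t 8.45 pos [0.6411 0.0306 0.1986] yaw 89.93 tilt [ 0.    -0.004 -1.   ] F [-0.2  0.  -2.2] g 0.128 59.4
shift cm [-0.06  0.14 -0.19] turn -0.001
0 25.0 [ 1.16 20.07] None
7 23.9 [ 0.58 21.59] [-0.58 -1.52]
14 22.9 [-0.19 23.02] [-0.77 -1.43]
21 21.9 [-1.13 24.34] [-0.95 -1.32]
28 20.8 [-2.25 25.53] [-1.11 -1.19]
35 19.8 [-3.51 26.57] [-1.26 -1.04]
42 18.7 [-4.89 27.43] [-1.38 -0.86]
49 17.6 [-6.38 28.11] [-1.49 -0.68]
56 16.6 [-7.94 28.59] [-1.56 -0.48]
63 15.6 [-9.56 28.86] [-1.62 -0.27]
70 14.5 [-11.2   28.93] [-1.64 -0.06]
77 13.5 [-12.83  28.78] [-1.64  0.15]
84 12.4 [-14.44  28.42] [-1.61  0.36]
91 11.3 [-15.99  27.85] [-1.55  0.57]
98 10.3 [-17.45  27.08] [-1.46  0.76]
105 9.2 [-18.81  26.14] [-1.36  0.95]
```

```bash

python3 -m crank '[{"x":-0.7,"y":0.1,"z":0,"turn":0},{"x":-0.7,"y":0,"z":0,"turn":0},{"x":-0.5,"y":0,"z":0,"turn":0},{"x":-0.3,"y":0,"z":0,"turn":0},{"x":0,"y":0,"z":0,"turn":0}]'
python3 -m crank '[{"x":-0.3,"y":0,"z":-0.7,"turn":0},{"x":-0.3,"y":0,"z":-0.8,"turn":0},{"x":-0.4,"y":0,"z":-0.7,"turn":0},{"x":-0.4,"y":0,"z":-0.7,"turn":0},{"x":0,"y":0,"z":0,"turn":0}]'
python3 -c "
from h import *
to(.6425,-.0019,.2302,90)
grab('scene','pics/s3.png');
a=cv2.imread('pics/s3.png')[150:340,190:430]
cv2.imwrite('pics/c3.png',cv2.resize(a,(720,570),interpolation=2))"
```

```text
time: 8.95
tool_pos: [0.6435, 0.009, 0.2017]
tool_rot: [0.0, 0.707, 0.707, 0.0]
contact_force: [-1.0, -0.3, -2.1]
gripper_width: 0.125
grasp_force: 59.4
time: 9.45
tool_pos: [0.644, -0.0044, 0.2323]
tool_rot: [0.001, 0.707, 0.707, 0.001]
contact_force: [-1.1, 5.5, -0.7]
gripper_width: 0.128
grasp_force: 59.7
t 9.45 pos [ 0.644  -0.0044  0.2323] yaw 89.99 tilt [ 0.001  0.002 -1.   ] F [-1.1  5.5 -0.7] g 0.128 59.7
shift cm [ 0.25 -0.15  0.21] turn -0.0
```

View pics/c3.png

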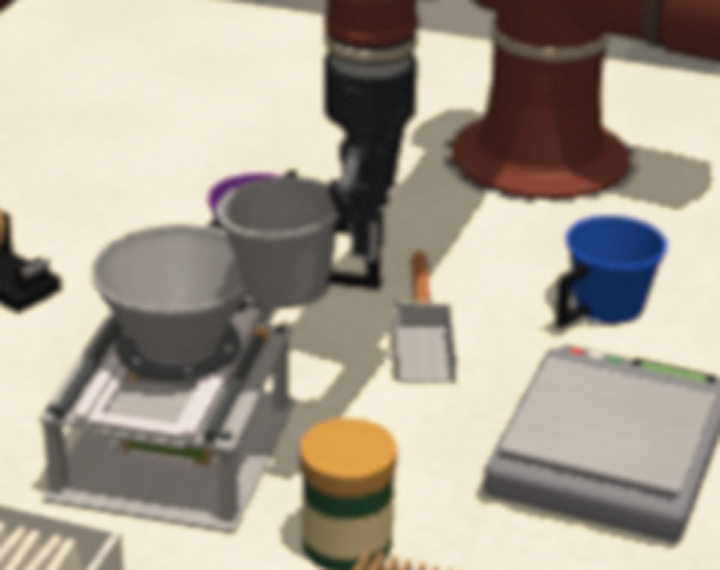

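The jug's wall rests against the hopper's +y rim at about crop (238,260), with 5.5 N of contact and slight tilt. I'll add a numeric tilt estimate and continue tipping.

```bash
cat >> h.py <<'E'
def tilt(save='pics/x.png'):
    """jug tilt (deg) by matching the cone wall to the scene cloud; pinch at jug y 78, z 62"""
    s=manip.state(); p=s['tool_pos']+[0,0,.0187]
    _,d=grab('scene',save); w=cloud('scene',d).reshape(-1,3); w=w[np.isfinite(w).all(1)]-p
    w=w[np.linalg.norm(w,axis=1)<.20]; best=[]
    for th in range(-20,131,1):
        t=np.radians(th); y=w[:,1]*np.cos(t)+w[:,2]*np.sin(t); z=-w[:,1]*np.sin(t)+w[:,2]*np.cos(t)
        y=y+.078; z=z+.062; r=np.hypot(w[:,0],y)
        e=abs(r-(.036+.1875*z))*.983; ei=abs(r-(.033+.1875*z))
        best.append((int(((np.minimum(e,ei)<.003)&(z>0)&(z<.08)).sum()),th))
    best.sort(reverse=True); print('tilt',best[:4])
E
python3 -c "
from h import *
tilt()"
python3 -m crank '[{"x":-0.4,"y":-0.1,"z":-0.7,"turn":0},{"x":-0.5,"y":0,"z":-0.6,"turn":0},{"x":-0.5,"y":0,"z":-0.6,"turn":0},{"x":-0.5,"y":0,"z":-0.6,"turn":0},{"x":0,"y":0,"z":0,"turn":0}]'
python3 -c "
from h import *
to(.6425,-.0225,.2553,90)
tilt()"
```

```text
tilt [(1257, 4), (1243, 3), (1223, 5), (1218, 2)]
time: 10.05
tool_pos: [0.6429, -0.0257, 0.2568]
tool_rot: [0.002, 0.708, 0.707, -0.001]
contact_force: [0.1, 0.0, -2.8]
gripper_width: 0.13
grasp_force: 59.6
t 10.05 pos [ 0.6429 -0.0257  0.2568] yaw 89.92 tilt [-0.004  0.002 -1.   ] F [ 0.1  0.  -2.8] g 0.13 59.6
shift cm [ 0.32 -0.04  0.15] turn -0.001
tilt [(1114, 16), (1093, 15), (1087, 17), (1065, 18)]
```

```bash

python3 -m crank '[{"x":2,"y":0,"z":0,"turn":0},{"x":2,"y":0,"z":1,"turn":0},{"x":1,"y":0,"z":1.5,"turn":0},{"x":0,"y":0,"z":0.5,"turn":0},{"x":0,"y":0,"z":0,"turn":0}]' >/dev/null
python3 -c "
from h import *
to(.6425,.0,.2274,90)
tilt()
for s in (25,28,32):
  for th in range(10,101,10): print(s,th,np.round(np.array(P(th,s))*100,2),end=' | ')
  print()
"
```

```text
t 10.6 pos [0.6413 0.0259 0.2229] yaw 90.01 tilt [-0.001 -0.004 -1.   ] F [-0.9 -0.1 -2.4] g 0.128 59.6
shift cm [-2.59  0.12 -0.45] turn 0.0
tilt [(1127, 16), (1104, 15), (1102, 17), (1068, 14)]
25 10 [ 0.33 22.08] | 25 20 [-0.84 23.9 ] | 25 30 [-2.3 25.5] | 25 40 [-4.02 26.82] | 25 50 [-5.94 27.82] | 25 60 [-8.01 28.47] | 25 70 [-10.16  28.75] | 25 80 [-12.33  28.66] | 25 90 [-14.44  28.19] | 25 100 [-16.45  27.36] | 
28 10 [ 0.44 21.79] | 28 20 [-0.68 23.64] | 28 30 [-2.1  25.27] | 28 40 [-3.79 26.63] | 28 50 [-5.68 27.67] | 28 60 [-7.73 28.37] | 28 70 [-9.86 28.71] | 28 80 [-12.03  28.66] | 28 90 [-14.15  28.25] | 28 100 [-16.16  27.47] | 
32 10 [ 0.58 21.42] | 32 20 [-0.48 23.3 ] | 32 30 [-1.84 24.97] | 32 40 [-3.48 26.38] | 32 50 [-5.33 27.48] | 32 60 [-7.35 28.24] | 32 70 [-9.47 28.64] | 32 80 [-11.63  28.67] | 32 90 [-13.75  28.32] | 32 100 [-15.79  27.61] |
```

```bash

python3 -m crank '[{"x":-1.2,"y":0.1,"z":-0.2,"turn":0},{"x":-1.2,"y":0,"z":-0.2,"turn":0},{"x":-0.4,"y":0,"z":-0.4,"turn":0},{"x":-0.4,"y":0,"z":-0.4,"turn":0},{"x":0,"y":0,"z":0,"turn":0}]'
python3 -c "
from h import *
tilt()"
python3 -m crank '[{"x":-0.4,"y":0,"z":-0.4,"turn":0},{"x":-0.4,"y":0,"z":-0.4,"turn":0},{"x":0,"y":0,"z":0,"turn":0}]'
python3 -c "
from h import *
tilt()"

```

```text
time: 11.15
tool_pos: [0.644, -0.0065, 0.2389]
tool_rot: [0.001, 0.708, 0.707, 0.001]
contact_force: [0.4, 0.3, -1.9]
gripper_width: 0.127
grasp_force: 59.6
tilt [(1131, 16), (1112, 15), (1100, 17), (1078, 14)]
time: 11.5
tool_pos: [0.6438, -0.014, 0.2463]
tool_rot: [0.001, 0.707, 0.707, 0.0]
contact_force: [0.7, 0.4, -1.7]
gripper_width: 0.129
grasp_force: 59.6
tilt [(1113, 16), (1105, 15), (1082, 17), (1055, 18)]
```

```bash

python3 -m crank '[{"x":1.2,"y":0,"z":0.8,"turn":0},{"x":0.3,"y":0,"z":1,"turn":0},{"x":-0.6,"y":0,"z":0.1,"turn":0},{"x":-0.5,"y":0,"z":0,"turn":0},{"x":0,"y":0,"z":0,"turn":0}]'
python3 -m crank '[{"x":-0.4,"y":0,"z":0,"turn":0},{"x":0,"y":0,"z":0,"turn":0}]'
python3 -m crank '[{"x":-0.4,"y":0,"z":0,"turn":0},{"x":0,"y":0,"z":0,"turn":0}]'
python3 -m crank '[{"x":-0.4,"y":0,"z":0,"turn":0},{"x":0,"y":0,"z":0,"turn":0}]'
python3 -c "
from h import *
tilt()"

```

```text
time: 12.05
tool_pos: [0.6432, -0.0087, 0.2264]
tool_rot: [-0.001, 0.707, 0.707, 0.001]
contact_force: [-0.7, 4.4, -0.3]
gripper_width: 0.127
grasp_force: 59.9
time: 12.25
tool_pos: [0.6434, -0.0099, 0.2277]
tool_rot: [-0.003, 0.707, 0.707, 0.003]
contact_force: [-2.0, 12.7, 1.5]
gripper_width: 0.126
grasp_force: 60.2
time: 12.45
tool_pos: [0.6439, -0.0117, 0.2295]
tool_rot: [-0.004, 0.706, 0.708, 0.006]
contact_force: [-2.5, 18.8, 7.3]
gripper_width: 0.132
grasp_force: 61.0
time: 12.65
tool_pos: [0.6442, -0.0138, 0.2314]
tool_rot: [-0.004, 0.706, 0.708, 0.007]
contact_force: [-5.7, 25.0, 12.5]
gripper_width: 0.13
grasp_force: 62.3
tilt [(1068, 20), (1042, 21), (1035, 19), (1019, 18)]
```

```bash

python3 -m crank '[{"x":-0.3,"y":0,"z":-0.4,"turn":0},{"x":-0.3,"y":0,"z":-0.4,"turn":0},{"x":0,"y":0,"z":0,"turn":0}]'
python3 -c "
from h import *
tilt()"
python3 -m crank '[{"x":-0.4,"y":0,"z":-0.4,"turn":0},{"x":-0.4,"y":0,"z":-0.4,"turn":0},{"x":0,"y":0,"z":0,"turn":0}]'
python3 -c "
from h import *
tilt()"

```

```text
time: 13.0
tool_pos: [0.6441, -0.0218, 0.2389]
tool_rot: [-0.003, 0.706, 0.708, 0.006]
contact_force: [-4.3, 20.2, 10.8]
gripper_width: 0.128
grasp_force: 62.8
tilt [(852, 26), (844, 28), (840, 25), (839, 29)]
time: 13.35
tool_pos: [0.6439, -0.0315, 0.2467]
tool_rot: [-0.002, 0.707, 0.708, 0.004]
contact_force: [-3.8, 15.4, 9.6]
gripper_width: 0.127
grasp_force: 63.2
tilt [(666, 36), (662, 38), (662, 35), (661, 37)]
```

```bash

python3 -m crank '[{"x":-0.5,"y":0,"z":-0.5,"turn":0},{"x":-0.5,"y":0,"z":-0.4,"turn":0},{"x":-0.5,"y":0,"z":-0.4,"turn":0},{"x":0,"y":0,"z":0,"turn":0}]'
python3 -c "
from h import *
tilt()"
python3 -m crank '[{"x":-0.5,"y":0,"z":-0.3,"turn":0},{"x":-0.5,"y":0,"z":-0.3,"turn":0},{"x":-0.5,"y":0,"z":-0.2,"turn":0},{"x":0,"y":0,"z":0,"turn":0}]'
python3 -c "
from h import *
tilt('pics/s4.png')
cv2.imwrite('pics/c4.png',cv2.resize(cv2.imread('pics/s4.png')[130:320,190:390],(600,570),interpolation=2))"

```

```text
time: 13.8
tool_pos: [0.6436, -0.0487, 0.2582]
tool_rot: [-0.001, 0.707, 0.707, 0.002]
contact_force: [-2.9, 9.1, 5.0]
gripper_width: 0.132
grasp_force: 63.0
tilt [(533, 52), (531, 51), (530, 50), (525, 49)]
time: 14.25
tool_pos: [0.644, -0.0639, 0.2662]
tool_rot: [-0.001, 0.707, 0.707, 0.003]
contact_force: [-2.3, 7.0, 4.4]
gripper_width: 0.125
grasp_force: 67.0
tilt [(516, 60), (512, 59), (506, 58), (505, 57)]
```

View pics/c4.png

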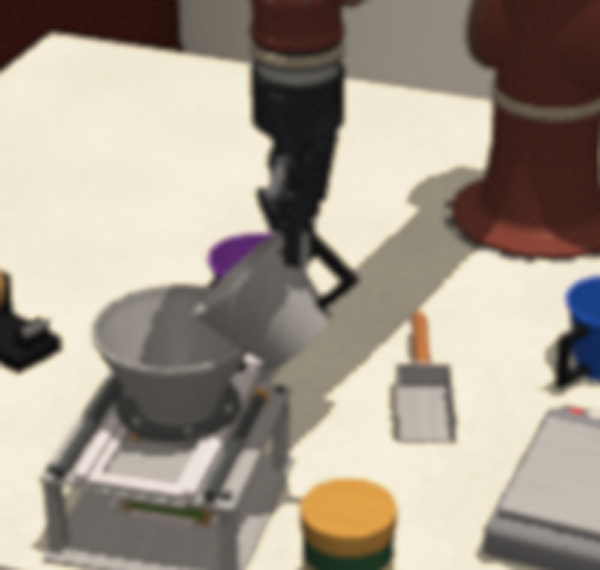

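The jug is tipped about 60° and rests on the rim with its lip just inside the hopper at about crop (205,310). The contact is too high on the wall, so I'll raise while pushing.

```bash

python3 -m crank '[{"x":-0.4,"y":0,"z":-0.5,"turn":0},{"x":-0.5,"y":0,"z":-0.5,"turn":0},{"x":-0.5,"y":0,"z":-0.4,"turn":0},{"x":0,"y":0,"z":0,"turn":0}]'
python3 -c "
from h import *
tilt()"
python3 -m crank '[{"x":-0.5,"y":0,"z":-0.2,"turn":0},{"x":-0.5,"y":0,"z":-0.1,"turn":0},{"x":-0.5,"y":0,"z":-0.1,"turn":0},{"x":0,"y":0,"z":0,"turn":0}]'
python3 -c "
from h import *
tilt()"

```

```text
time: 14.7
tool_pos: [0.6436, -0.0811, 0.2785]
tool_rot: [0.001, 0.708, 0.707, -0.0]
contact_force: [-0.0, 0.5, 0.4]
gripper_width: 0.127
grasp_force: 65.0
tilt [(515, 58), (510, 56), (509, 59), (507, 57)]
time: 15.15
tool_pos: [0.6433, -0.0928, 0.2817]
tool_rot: [-0.002, 0.707, 0.707, 0.002]
contact_force: [-1.7, 6.8, 2.9]
gripper_width: 0.126
grasp_force: 74.8
tilt [(500, 63), (493, 62), (491, 64), (487, 60)]
```

```bash

python3 -m crank '[{"x":-0.6,"y":0,"z":-0.2,"turn":0},{"x":-0.6,"y":0,"z":-0.1,"turn":0},{"x":-0.6,"y":0,"z":-0.1,"turn":0},{"x":-0.6,"y":0,"z":0,"turn":0},{"x":0,"y":0,"z":0,"turn":0}]'
python3 -c "
from h import *
tilt()"
python3 -m crank '[{"x":-0.6,"y":0,"z":0,"turn":0},{"x":-0.6,"y":0,"z":0,"turn":0},{"x":-0.5,"y":0,"z":0.1,"turn":0},{"x":-0.5,"y":0,"z":0.1,"turn":0},{"x":0,"y":0,"z":0,"turn":0}]'
python3 -c "
from h import *
tilt()"

```

```text
time: 15.7
tool_pos: [0.6432, -0.1199, 0.2848]
tool_rot: [-0.0, 0.708, 0.707, -0.0]
contact_force: [1.1, 0.5, -2.1]
gripper_width: 0.128
grasp_force: 73.9
tilt [(520, 64), (519, 63), (518, 65), (511, 62)]
time: 16.25
tool_pos: [0.6432, -0.1413, 0.2829]
tool_rot: [-0.0, 0.707, 0.707, -0.0]
contact_force: [-0.3, -0.3, -2.4]
gripper_width: 0.129
grasp_force: 73.9
tilt [(511, 64), (511, 62), (509, 63), (507, 61)]
```

```bash

python3 -m crank '[{"x":0,"y":0,"z":-2,"turn":0},{"x":2,"y":0,"z":-0.5,"turn":0},{"x":2.3,"y":0,"z":0.5,"turn":0},{"x":0,"y":0,"z":1.2,"turn":0},{"x":0,"y":0,"z":0,"turn":0}]'
python3 -c "
from h import *
tilt()"
python3 -m crank '[{"x":0,"y":0,"z":0.5,"turn":0},{"x":-0.5,"y":0,"z":0.2,"turn":0},{"x":-0.5,"y":0,"z":0.1,"turn":0},{"x":-0.5,"y":0,"z":0.1,"turn":0},{"x":0,"y":0,"z":0,"turn":0}]'
python3 -c "
from h import *
tilt()"

```

```text
time: 16.8
tool_pos: [0.6424, -0.0961, 0.2888]
tool_rot: [-0.002, 0.707, 0.708, -0.001]
contact_force: [0.4, -1.1, -3.2]
gripper_width: 0.126
grasp_force: 73.9
tilt [(525, 61), (520, 62), (515, 60), (510, 64)]
time: 17.35
tool_pos: [0.6433, -0.1137, 0.2822]
tool_rot: [0.0, 0.708, 0.707, -0.0]
contact_force: [0.0, -0.2, -3.4]
gripper_width: 0.125
grasp_force: 73.9
tilt [(539, 64), (538, 62), (536, 63), (532, 65)]
```

```bash
cat >> h.py <<'E'
def fit(save='pics/x.png',g=None):
    """tilt, and pinch point in jug frame (y,z), from scene cloud"""
    s=manip.state(); p=s['tool_pos']+[0,0,.0187]
    _,d=grab('scene',save); w=cloud('scene',d).reshape(-1,3); w=w[np.isfinite(w).all(1)]-p
    w=w[(np.linalg.norm(w,axis=1)<.19)&(abs(w[:,0])<.06)]; best=[]
    for th in range(0,125,2):
        t=np.radians(th); y0=w[:,1]*np.cos(t)+w[:,2]*np.sin(t); z0=-w[:,1]*np.sin(t)+w[:,2]*np.cos(t)
        for py in range(66,91,3):
            for pz in range(44,80,3):
                z=z0+pz/1000; r=np.hypot(w[:,0],y0+py/1000)
                e=np.minimum(abs(r-(.036+.1875*z)),abs(r-(.033+.1875*z)))
                best.append((round(float((np.exp(-(e/.002)**2)*((z>.0)&(z<.081))).sum()),1),th,py,pz))
    best.sort(reverse=True); print('fit',best[:5]); return best[0]
E
python3 - <<'E'
from h import *
b=fit('pics/s5.png')
w=cloud('scene',np.load('pics/s5.npy')).reshape(-1,3)
from scipy.optimize import least_squares
m=(abs(w[:,0]-.6425)<.09)&(w[:,1]>-.27)&(w[:,1]<-.17)&(abs(w[:,2]-.182)<.004)
q=w[m]
f=least_squares(lambda p:np.hypot(q[:,0]-p[0],q[:,1]-p[1])-.070,[.6425,-.18],loss='soft_l1',f_scale=.002)
print('hopper scene',f.x,len(q),q[:,2].max())
w0=np.load('w0.npy').reshape(-1,3);m=(abs(w0[:,0]-.6425)<.09)&(abs(w0[:,1]+.18)<.09)&(abs(w0[:,2]-.182)<.005);q=w0[m]
f=least_squares(lambda p:np.hypot(q[:,0]-p[0],q[:,1]-p[1])-.070,[.6425,-.18],loss='soft_l1',f_scale=.002)
print('hopper top',f.x,len(q),q[:,1].max(),q[:,1].min())
E
```

```text
fit [(713.6, 48, 66, 65), (710.9, 50, 66, 65), (699.4, 50, 66, 62), (697.2, 52, 66, 62), (696.7, 48, 66, 68)]
hopper scene [ 0.64594486 -0.18077188] 121 0.18593687409329876
hopper top [ 0.64225692 -0.17923676] 412 -0.1086588108397767 -0.24990253331894793
```

```bash
python3 - <<'E'
from h import *
cv2.imwrite('pics/c5.png',cv2.resize(cv2.imread('pics/s5.png')[150:270,200:330],(780,600)[:2],interpolation=2)[:600])
E
```

```text
(no output)
```

View pics/c5.png

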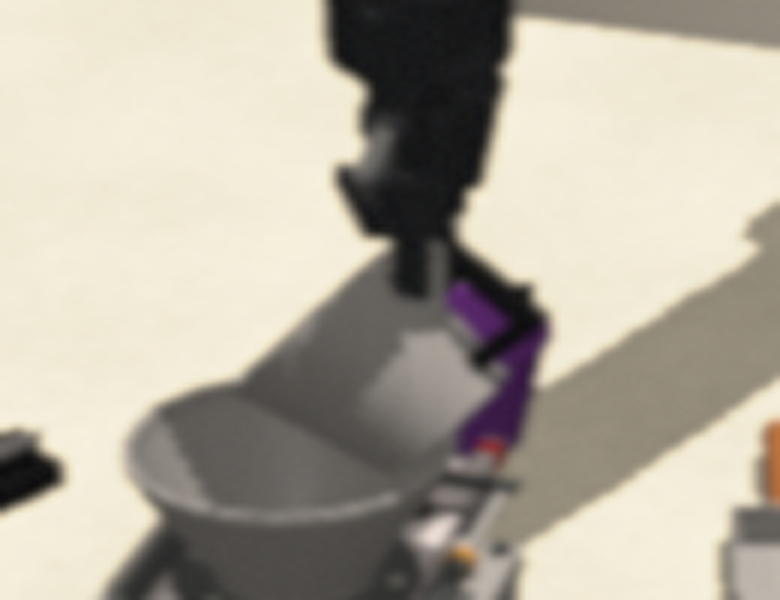

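The picture shows the jug at about 50° tilt, with its lip edge running from (245,385) to (400,470) and the handle bar from (455,250) to (520,300). The pads now sit nearer the handle's top corner, so I'll refine the fit with the hopper masked.

```bash
cat >> h.py <<'E'
def fit(save='pics/x.png',py=range(54,84,3),pz=range(52,80,3),th=range(0,125,2),load=False):
    s=manip.state(); p=s['tool_pos']+[0,0,.0187]
    if load: d=np.load(save[:-4]+'.npy')
    else: _,d=grab('scene',save)
    w=cloud('scene',d).reshape(-1,3); w=w[np.isfinite(w).all(1)]
    hop=(np.hypot(w[:,0]-.6435,w[:,1]+.180)<.041+.425*(w[:,2]-.095))&(np.hypot(w[:,0]-.6435,w[:,1]+.180)>.026+.425*(w[:,2]-.095))&(w[:,2]<.188)
    w=w[~hop&(w[:,2]>.112)]-p
    w=w[(np.linalg.norm(w,axis=1)<.19)&(abs(w[:,0])<.06)&~((abs(w[:,0])<.045)&(abs(w[:,1])<.022)&(w[:,2]>-.02))&(w[:,2]<.05)]; best=[]
    for a in th:
        t=np.radians(a); y0=w[:,1]*np.cos(t)+w[:,2]*np.sin(t); z0=-w[:,1]*np.sin(t)+w[:,2]*np.cos(t)
        for b in py:
            for c in pz:
                z=z0+c/1000; r=np.hypot(w[:,0],y0+b/1000)
                e=np.minimum(abs(r-(.036+.1875*z)),abs(r-(.033+.1875*z)))
                o=(z<-.004)|(z>.084)|(r>.041+.1875*z)
                best.append((round(float((np.exp(-(e/.002)**2)*((z>.0)&(z<.081))).sum()),0),a,b,c))
    best.sort(reverse=True); b=best[0]; print('n',len(w),'fit',best[:4])
    t=np.radians(b[1]); C,S=np.cos(t),np.sin(t)
    f=lambda y,z:(np.array([ (y-b[2])*C-(z-b[3])*S, (y-b[2])*S+(z-b[3])*C])/1000+p[1:]).round(4)
    print('corner',f(-36,0),'lip',f(-51,80),'base back',f(36,0)); return b
E
python3 -c "
from h import *
fit('pics/s5.png',load=True)
to(.6425,-.1,.28)
m=__import__('h').cloud('scene',np.load('pics/s3.npy'))"
```

```text
n 1188 fit [(680.0, 50, 66, 64), (671.0, 48, 66, 67), (670.0, 48, 66, 64), (662.0, 52, 66, 61)]
corner [-0.1295  0.1818] lip [-0.2004  0.2218] base back [-0.0832  0.237 ]
t 17.45 pos [ 0.6434 -0.1129  0.2824] yaw 89.96 tilt [ 0.  0. -1.] F [ 0.1 -0.6 -2.4] g 0.126 73.8
shift cm [ 1.29 -0.09  0.24] turn None
```

```bash

python3 -m crank '[{"x":1,"y":0,"z":-1.2,"turn":0},{"x":2.5,"y":0,"z":0,"turn":0},{"x":1.7,"y":0,"z":1.2,"turn":0},{"x":-0.5,"y":0,"z":1.2,"turn":0},{"x":0,"y":0,"z":0,"turn":0}]'
python3 -m crank '[{"x":-0.5,"y":0,"z":-0.1,"turn":0},{"x":-0.5,"y":0,"z":-0.1,"turn":0},{"x":0,"y":0,"z":0,"turn":0}]'
python3 -c "
from h import *
fit()"

```

```text
time: 17.95
tool_pos: [0.642, -0.0649, 0.2669]
tool_rot: [-0.002, 0.707, 0.707, -0.002]
contact_force: [-0.0, 0.2, -2.8]
gripper_width: 0.127
grasp_force: 73.9
time: 18.25
tool_pos: [0.6437, -0.0768, 0.2734]
tool_rot: [0.001, 0.708, 0.707, 0.0]
contact_force: [-0.5, -0.1, -2.0]
gripper_width: 0.13
grasp_force: 74.0
n 1214 fit [(713.0, 50, 66, 64), (692.0, 52, 66, 61), (692.0, 48, 66, 67), (689.0, 48, 66, 64)]
corner [-0.0933  0.1728] lip [-0.1643  0.2128] base back [-0.0471  0.228 ]
```

```bash

python3 -m crank '[{"x":-0.2,"y":0,"z":0.4,"turn":0},{"x":-0.3,"y":0,"z":0.3,"turn":0},{"x":0,"y":0,"z":0,"turn":0}]'
python3 -m crank '[{"x":-0.4,"y":0,"z":0,"turn":0},{"x":-0.4,"y":0,"z":0,"turn":0},{"x":0,"y":0,"z":0,"turn":0}]'
python3 -c "
from h import *
fit(th=range(40,90,2),py=range(60,75,3))"

```

```text
time: 18.6
tool_pos: [0.6444, -0.0783, 0.2728]
tool_rot: [0.0, 0.707, 0.707, 0.004]
contact_force: [-5.9, 9.9, 17.5]
gripper_width: 0.13
grasp_force: 77.8
time: 18.9
tool_pos: [0.645, -0.0834, 0.2741]
tool_rot: [-0.001, 0.706, 0.708, 0.007]
contact_force: [-6.2, 15.3, 21.3]
gripper_width: 0.129
grasp_force: 84.5
n 1186 fit [(703.0, 52, 66, 64), (689.0, 54, 66, 61), (678.0, 52, 66, 67), (677.0, 54, 66, 64)]
corner [-0.0957  0.173 ] lip [-0.168   0.2105] base back [-0.0514  0.2298]
```

```bash

python3 -m crank '[{"x":-0.4,"y":0,"z":0,"turn":0},{"x":-0.4,"y":0,"z":0,"turn":0},{"x":-0.4,"y":0,"z":-0.1,"turn":0},{"x":0,"y":0,"z":0,"turn":0}]'
python3 -c "
from h import *
fit(th=range(40,90,2),py=range(60,75,3))"
python3 -m crank '[{"x":-0.4,"y":0,"z":0,"turn":0},{"x":-0.4,"y":0,"z":0,"turn":0},{"x":-0.4,"y":0,"z":0,"turn":0},{"x":0,"y":0,"z":0,"turn":0}]'
python3 -c "
from h import *
fit(th=range(40,90,2),py=range(60,75,3))"

```

```text
time: 19.35
tool_pos: [0.6458, -0.097, 0.2757]
tool_rot: [0.001, 0.706, 0.708, 0.006]
contact_force: [-4.5, 11.8, 20.9]
gripper_width: 0.133
grasp_force: 87.5
n 1213 fit [(685.0, 64, 66, 61), (683.0, 62, 66, 64), (677.0, 62, 66, 61), (675.0, 66, 69, 61)]
corner [-0.0869  0.176 ] lip [-0.1654  0.1976] base back [-0.0554  0.2407]
time: 19.8
tool_pos: [0.6462, -0.1117, 0.2762]
tool_rot: [0.004, 0.707, 0.707, 0.005]
contact_force: [-3.7, 6.2, 21.7]
gripper_width: 0.128
grasp_force: 89.4
n 1288 fit [(711.0, 70, 66, 61), (703.0, 72, 66, 58), (696.0, 68, 66, 64), (690.0, 74, 69, 58)]
corner [-0.0893  0.1782] lip [-0.1696  0.1915] base back [-0.0646  0.2459]
```

```bash

python3 -m crank '[{"x":-0.5,"y":-0.1,"z":0,"turn":0},{"x":-0.5,"y":-0.1,"z":0,"turn":0},{"x":-0.5,"y":0,"z":0.1,"turn":0},{"x":-0.5,"y":0,"z":0.1,"turn":0},{"x":0,"y":0,"z":0,"turn":0}]'
python3 -c "
from h import *
fit(th=range(50,110,2),py=range(60,75,3))"
python3 -m crank '[{"x":-0.5,"y":0,"z":0.2,"turn":0},{"x":-0.5,"y":0,"z":0.2,"turn":0},{"x":-0.5,"y":0,"z":0.2,"turn":0},{"x":-0.5,"y":0,"z":0.3,"turn":0},{"x":0,"y":0,"z":0,"turn":0}]'
python3 -c "
from h import *
fit(th=range(50,120,2),py=range(60,75,3))"

```

```text
time: 20.35
tool_pos: [0.6451, -0.1335, 0.2735]
tool_rot: [0.006, 0.707, 0.707, 0.004]
contact_force: [-0.7, 0.7, 17.4]
gripper_width: 0.127
grasp_force: 88.4
n 1425 fit [(730.0, 84, 66, 58), (720.0, 84, 66, 61), (717.0, 82, 66, 61), (712.0, 82, 66, 64)]
corner [-0.0864  0.1847] lip [-0.1676  0.1782] base back [-0.0789  0.2563]
time: 20.9
tool_pos: [0.6455, -0.1556, 0.2657]
tool_rot: [0.008, 0.708, 0.706, 0.003]
contact_force: [0.9, -3.5, 19.4]
gripper_width: 0.128
grasp_force: 88.1
n 1460 fit [(711.0, 94, 66, 61), (709.0, 96, 66, 58), (705.0, 98, 66, 58), (705.0, 96, 66, 61)]
corner [-0.0876  0.1869] lip [-0.1664  0.1663] base back [-0.0927  0.2587]
```

```bash

python3 -m crank '[{"x":-0.4,"y":0,"z":0.3,"turn":0},{"x":-0.4,"y":0,"z":0.3,"turn":0},{"x":-0.4,"y":0,"z":0.3,"turn":0},{"x":0,"y":0,"z":0,"turn":0},{"x":0,"y":0,"z":0,"turn":0}]'
python3 -m crank '[{"x":0,"y":0,"z":0,"turn":0},{"x":0,"y":0,"z":0,"turn":0},{"x":0,"y":0,"z":0,"turn":0},{"x":0,"y":0,"z":0,"turn":0},{"x":0,"y":0,"z":0,"turn":0}]' >/dev/null
python3 -c "
from h import *
fit('pics/s6.png',th=range(60,130,2),py=range(60,75,3))
p,_=grab('top','pics/t6.png')
cv2.imwrite('pics/c6.png',np.hstack([cv2.resize(cv2.imread('pics/s6.png')[140:260,200:320],(400,400),interpolation=2),cv2.resize(cv2.imread('pics/t6.png')[120:260,330:470],(400,400),interpolation=2)]))"

```

```text
time: 21.45
tool_pos: [0.6459, -0.1679, 0.2586]
tool_rot: [0.009, 0.708, 0.707, 0.004]
contact_force: [0.1, -4.3, 24.0]
gripper_width: 0.129
grasp_force: 96.2
n 1449 fit [(705.0, 102, 63, 58), (702.0, 100, 63, 61), (700.0, 104, 66, 58), (698.0, 102, 66, 61)]
corner [-0.0906  0.1925] lip [-0.1657  0.1612] base back [-0.1055  0.2629]
```

View pics/c6.png

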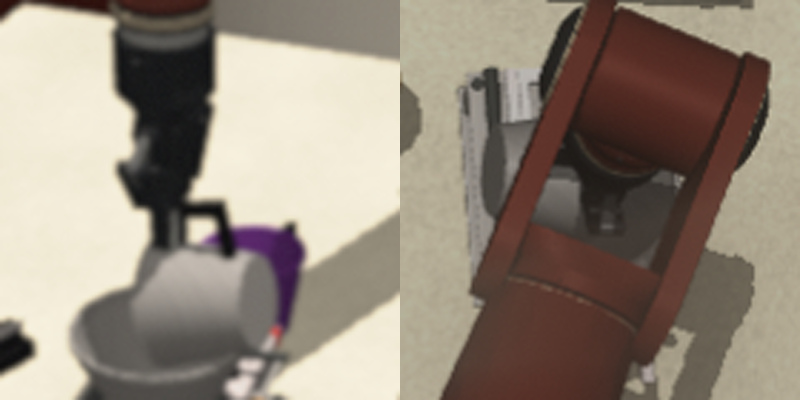

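The jug is upside down over the hopper, resting on the near rim at about left-crop (240,330). Next I'll lift, hook the base edge inside the rim, and pull back to right it.

```bash

python3 -m crank '[{"x":0,"y":0,"z":-1.5,"turn":0},{"x":-1,"y":-0.2,"z":-0.5,"turn":0},{"x":-1.4,"y":-0.1,"z":0,"turn":0},{"x":-1.2,"y":0,"z":0,"turn":0},{"x":0,"y":0,"z":0,"turn":0}]'
python3 -c "
from h import *
fit(th=range(60,130,2),py=range(57,75,3))"
python3 -m crank '[{"x":0,"y":0,"z":1,"turn":0},{"x":0,"y":0,"z":1,"turn":0},{"x":0,"y":0,"z":1,"turn":0},{"x":0,"y":0,"z":0.5,"turn":0},{"x":0,"y":0,"z":0,"turn":0}]'
python3 -c "
from h import *
fit(th=range(60,130,2),py=range(57,75,3))"

```

```text
time: 22.55
tool_pos: [0.6374, -0.2026, 0.2641]
tool_rot: [-0.001, 0.708, 0.706, -0.001]
contact_force: [-0.8, -0.5, -1.4]
gripper_width: 0.132
grasp_force: 86.9
n 1477 fit [(721.0, 102, 63, 58), (720.0, 102, 66, 58), (719.0, 100, 63, 61), (718.0, 104, 66, 58)]
corner [-0.1252  0.198 ] lip [-0.2004  0.1667] base back [-0.1402  0.2684]
time: 23.1
tool_pos: [0.6377, -0.1999, 0.2293]
tool_rot: [-0.001, 0.707, 0.707, -0.001]
contact_force: [-0.2, -0.0, -1.8]
gripper_width: 0.129
grasp_force: 86.9
n 1286 fit [(632.0, 100, 63, 61), (630.0, 104, 66, 58), (628.0, 102, 66, 61), (626.0, 102, 63, 58)]
corner [-0.1227  0.1611] lip [-0.1988  0.1324] base back [-0.1352  0.232 ]
```

```bash

python3 -m crank '[{"x":0.6,"y":0,"z":-0.2,"turn":0},{"x":0.6,"y":0,"z":-0.3,"turn":0},{"x":0.6,"y":0,"z":-0.4,"turn":0},{"x":0.6,"y":0,"z":-0.4,"turn":0},{"x":0,"y":0,"z":0,"turn":0}]'
python3 -c "
from h import *
fit(th=range(40,120,2),py=range(57,75,3))"
python3 -m crank '[{"x":0.6,"y":0,"z":-0.4,"turn":0},{"x":0.6,"y":0,"z":-0.4,"turn":0},{"x":0.6,"y":0,"z":-0.3,"turn":0},{"x":0.6,"y":0,"z":-0.3,"turn":0},{"x":0,"y":0,"z":0,"turn":0}]'
python3 -c "
from h import *
fit(th=range(30,120,2),py=range(57,75,3))"

```

```text
time: 23.65
tool_pos: [0.6406, -0.1801, 0.2487]
tool_rot: [0.007, 0.707, 0.707, -0.001]
contact_force: [2.2, -9.7, 1.7]
gripper_width: 0.129
grasp_force: 87.5
n 1367 fit [(668.0, 96, 66, 58), (662.0, 92, 63, 61), (660.0, 94, 66, 61), (658.0, 98, 66, 55)]
corner [-0.1118  0.172 ] lip [-0.1897  0.1488] base back [-0.1193  0.2436]
time: 24.2
tool_pos: [0.6405, -0.1552, 0.2632]
tool_rot: [0.006, 0.707, 0.707, 0.0]
contact_force: [1.7, -6.6, 4.0]
gripper_width: 0.128
grasp_force: 83.0
n 1338 fit [(668.0, 82, 66, 55), (654.0, 80, 66, 58), (649.0, 84, 66, 55), (648.0, 82, 66, 58)]
corner [-0.1149  0.1733] lip [-0.1962  0.1695] base back [-0.1049  0.2446]
```

```bash

python3 -m crank '[{"x":0.7,"y":0,"z":0,"turn":0},{"x":0.7,"y":0,"z":-0.1,"turn":0},{"x":0.7,"y":0,"z":-0.1,"turn":0},{"x":0.7,"y":0,"z":0,"turn":0},{"x":0,"y":0,"z":0,"turn":0}]'
python3 -c "
from h import *
fit(th=range(20,110,2),py=range(57,75,3))"
python3 -m crank '[{"x":0.6,"y":0,"z":0,"turn":0},{"x":0.6,"y":0,"z":0.1,"turn":0},{"x":0.6,"y":0,"z":0.1,"turn":0},{"x":0.6,"y":0,"z":0.2,"turn":0},{"x":0,"y":0,"z":0,"turn":0}]'
python3 -c "
from h import *
fit(th=range(10,100,2),py=range(57,75,3))"

```

```text
time: 24.75
tool_pos: [0.6413, -0.128, 0.2688]
tool_rot: [0.008, 0.707, 0.707, 0.0]
contact_force: [-0.0, -8.6, 12.7]
gripper_width: 0.129
grasp_force: 82.1
n 1242 fit [(698.0, 68, 66, 52), (687.0, 66, 66, 55), (679.0, 68, 66, 55), (675.0, 70, 66, 52)]
corner [-0.118   0.1734] lip [-0.1978  0.1895] base back [-0.091   0.2402]
time: 25.3
tool_pos: [0.642, -0.1029, 0.2669]
tool_rot: [0.009, 0.707, 0.707, 0.002]
contact_force: [-0.5, -4.7, 17.7]
gripper_width: 0.128
grasp_force: 82.1
n 1130 fit [(668.0, 54, 66, 52), (662.0, 52, 66, 52), (647.0, 52, 66, 55), (642.0, 56, 66, 52)]
corner [-0.1208  0.1725] lip [-0.1943  0.2074] base back [-0.0785  0.2308]
```

```bash

python3 -m crank '[{"x":0.6,"y":0,"z":0.1,"turn":0},{"x":0.6,"y":0,"z":0.2,"turn":0},{"x":0.6,"y":0,"z":0.3,"turn":0},{"x":0.5,"y":0,"z":0.3,"turn":0},{"x":0,"y":0,"z":0,"turn":0}]'
python3 -c "
from h import *
fit(th=range(0,80,2),py=range(57,75,3),pz=range(43,70,3))"
python3 -m crank '[{"x":0.6,"y":0,"z":0.3,"turn":0},{"x":0.6,"y":0,"z":0.3,"turn":0},{"x":0.5,"y":0,"z":0.4,"turn":0},{"x":0.5,"y":0,"z":0.4,"turn":0},{"x":0,"y":0,"z":0,"turn":0}]'
python3 -c "
from h import *
fit(th=range(-10,70,2),py=range(57,75,3),pz=range(43,70,3))"

```

```text
time: 25.85
tool_pos: [0.6423, -0.078, 0.2568]
tool_rot: [0.007, 0.707, 0.707, 0.004]
contact_force: [1.3, -0.8, 14.5]
gripper_width: 0.125
grasp_force: 80.5
n 1266 fit [(759.0, 38, 66, 49), (748.0, 40, 66, 46), (740.0, 36, 66, 52), (730.0, 40, 66, 49)]
corner [-0.1282  0.1741] lip [-0.1893  0.2279] base back [-0.0715  0.2185]
time: 26.4
tool_pos: [0.642, -0.055, 0.2405]
tool_rot: [0.005, 0.707, 0.708, 0.004]
contact_force: [2.9, 1.6, 10.7]
gripper_width: 0.132
grasp_force: 77.4
n 1374 fit [(839.0, 22, 66, 49), (831.0, 24, 66, 46), (823.0, 20, 66, 49), (821.0, 20, 66, 52)]
corner [-0.1312  0.1756] lip [-0.1751  0.2441] base back [-0.0644  0.2026]
```

```bash

python3 -m crank '[{"x":0.5,"y":0,"z":0.5,"turn":0},{"x":0.4,"y":0,"z":0.5,"turn":0},{"x":0.4,"y":0,"z":0.5,"turn":0},{"x":0.4,"y":0,"z":0.5,"turn":0},{"x":0,"y":0,"z":0,"turn":0}]'
python3 -c "
from h import *
fit(th=range(-20,50,2),py=range(57,75,3),pz=range(40,70,3))"
python3 -m crank '[{"x":0.2,"y":0,"z":0.4,"turn":0},{"x":0.2,"y":0,"z":0.5,"turn":0},{"x":0.2,"y":0,"z":0.4,"turn":0},{"x":0,"y":0,"z":0,"turn":0}]'
python3 -c "
from h import *
fit(th=range(-30,50,2),py=range(57,75,3),pz=range(40,70,3))"

```

```text
time: 26.95
tool_pos: [0.642, -0.0373, 0.2199]
tool_rot: [0.005, 0.706, 0.708, 0.004]
contact_force: [2.1, 3.6, 9.2]
gripper_width: 0.124
grasp_force: 73.6
n 1436 fit [(895.0, 6, 66, 46), (892.0, 4, 66, 49), (876.0, 6, 66, 49), (873.0, 8, 66, 43)]
corner [-0.1339  0.1822] lip [-0.1572  0.2602] base back [-0.0623  0.1897]
time: 27.4
tool_pos: [0.6422, -0.031, 0.2077]
tool_rot: [0.004, 0.706, 0.708, 0.005]
contact_force: [1.1, 4.9, 12.6]
gripper_width: 0.13
grasp_force: 70.1
n 1421 fit [(901.0, -2, 66, 46), (897.0, -4, 66, 49), (875.0, -4, 66, 46), (875.0, -6, 66, 52)]
corner [-0.1346  0.184 ] lip [-0.1468  0.2645] base back [-0.0626  0.1815]
```

The jug is upright again. I'll lift it and carry it back to the pan.

```bash

python3 -m crank '[{"x":0,"y":0,"z":-0.8,"turn":0},{"x":0.3,"y":0,"z":-1.2,"turn":0},{"x":1.2,"y":-0.3,"z":-1,"turn":0},{"x":2.5,"y":-0.8,"z":0,"turn":0},{"x":3,"y":-0.9,"z":0,"turn":0}]' >/dev/null
python3 -m crank '[{"x":3,"y":-0.9,"z":0,"turn":0},{"x":3,"y":-0.9,"z":0,"turn":0},{"x":3,"y":-0.9,"z":0,"turn":0},{"x":3,"y":-0.9,"z":0,"turn":0},{"x":3,"y":-0.9,"z":0,"turn":0}]' >/dev/null
python3 -m crank '[{"x":3,"y":-0.9,"z":0,"turn":0},{"x":2,"y":-0.5,"z":0,"turn":0},{"x":1,"y":-0.2,"z":0,"turn":0},{"x":0,"y":0,"z":0,"turn":0},{"x":0,"y":0,"z":0,"turn":0}]'
python3 -c "
from h import *
fit('pics/s7.png',th=range(-30,50,2),py=range(57,84,3),pz=range(34,70,3))
to(.56,.264,.0835,90)
d=manip.grab_frame('top')
"
```

```text
time: 28.95
tool_pos: [0.5574, 0.247, 0.2304]
tool_rot: [0.0, 0.707, 0.707, -0.0]
contact_force: [0.6, -0.1, -1.6]
gripper_width: 0.132
grasp_force: 68.5
n 1533 fit [(1015.0, -2, 66, 46), (1004.0, -4, 66, 49), (992.0, -2, 66, 49), (990.0, 0, 66, 43)]
corner [0.1435 0.2066] lip [0.1313 0.2871] base back [0.2155 0.2041]
t 29.0 pos [0.5576 0.2467 0.2303] yaw 89.95 tilt [-0. -0. -1.] F [ 0.4  0.1 -1.8] g 0.128 68.5
shift cm [ 1.74  0.24 14.68] turn -0.001
```

```bash

python3 -m crank '[{"x":0.9,"y":0.1,"z":1,"turn":0},{"x":0.8,"y":0.1,"z":2,"turn":0},{"x":0,"y":0,"z":2.5,"turn":0},{"x":0,"y":0,"z":2.5,"turn":0},{"x":0,"y":0,"z":2.5,"turn":0}]' >/dev/null
python3 -m crank '[{"x":0,"y":0,"z":2,"turn":0},{"x":0,"y":0,"z":1,"turn":0},{"x":0,"y":0,"z":0.5,"turn":0},{"x":0,"y":0,"z":0.3,"turn":0},{"x":0,"y":0,"z":0,"turn":0}]'
python3 -m crank '[{"x":0,"y":0,"z":0.3,"turn":0},{"x":0,"y":0,"z":0.2,"turn":0},{"x":0,"y":0,"z":0,"turn":0}]'
python3 -m crank '[{"x":0,"y":0,"z":0.2,"turn":0},{"x":0,"y":0,"z":0.1,"turn":0},{"x":0,"y":0,"z":0,"turn":0}]'
python3 -c "
from h import *
fit('pics/s8.png',th=range(-20,22,1),py=range(60,78,3),pz=range(37,60,2))"
```

```text
time: 30.05
tool_pos: [0.5599, 0.2646, 0.0879]
tool_rot: [0.0, 0.707, 0.707, 0.0]
contact_force: [-0.9, -0.1, -1.9]
gripper_width: 0.129
grasp_force: 68.4
time: 30.35
tool_pos: [0.5601, 0.2648, 0.0834]
tool_rot: [0.0, 0.707, 0.707, 0.001]
contact_force: [-0.9, 1.3, 2.3]
gripper_width: 0.135
grasp_force: 69.2
time: 30.65
tool_pos: [0.5606, 0.2651, 0.0832]
tool_rot: [0.001, 0.707, 0.707, 0.001]
contact_force: [-5.2, -0.6, 12.5]
gripper_width: 0.128
grasp_force: 70.1
n 729 fit [(415.0, -2, 66, 45), (414.0, -3, 66, 47), (412.0, -1, 66, 43), (412.0, -3, 66, 45)]
corner [0.1616 0.0605] lip [0.1494 0.1409] base back [0.2336 0.0579]
```

```bash

python3 -m crank '[{"x":0,"y":0,"z":-0.2,"turn":0},{"x":0,"y":0,"z":0,"turn":0}]'
python3 -m crank '[{"x":0,"y":0,"z":0,"turn":0},{"x":0,"y":0,"z":0,"turn":0},{"x":0,"y":0,"z":0,"turn":0},{"x":0,"y":0,"z":0,"turn":0}]' 50
python3 -m crank '[{"x":0,"y":0,"z":-0.5,"turn":0},{"x":0.2,"y":0,"z":-1,"turn":0},{"x":0.2,"y":0,"z":-2,"turn":0},{"x":0,"y":0,"z":-3,"turn":0},{"x":0,"y":0,"z":-4,"turn":0}]'
python3 -m crank '[{"x":0,"y":0,"z":-4,"turn":0},{"x":0,"y":0,"z":-2,"turn":0},{"x":0,"y":0,"z":0,"turn":0}]'
python3 - <<'E'
from h import *
grab('scene','pics/s9.png');grab('top','pics/t9.png')
w=cloud('scene',np.load('pics/s9.npy')).reshape(-1,3)
m=(np.hypot(w[:,0]-.56,w[:,1]-.198)<.075)&(abs(w[:,2]-.133)<.006)
q=w[m]; c,n=q.mean(0),len(q)
from scipy.optimize import least_squares
f=least_squares(lambda p:np.hypot(q[:,0]-p[0],q[:,1]-p[1])-.0495,[.56,.198],loss='soft_l1',f_scale=.002)
A=np.c_[q[:,:2]-c[:2],np.ones(n)]; 
t=w[(np.hypot(w[:,0]-f.x[0],w[:,1]-f.x[1])<.056)&(w[:,2]>.1)&(w[:,2]<.15)]
print('rim centre',f.x,n,'top z front/back/left/right',[np.percentile(t[s][:,2],97).round(4) for s in (t[:,0]>f.x[0]+.03,t[:,0]<f.x[0]-.03,t[:,1]>f.x[1]+.03,t[:,1]<f.x[1]-.03)])
to(.514,-.1915,.25,-85)
a=cv2.imread('pics/s9.png')[130:330,190:430];b=cv2.imread('pics/t9.png')[120:290,180:450]
cv2.imwrite('pics/c9.png',np.hstack([cv2.resize(a,(400,334),interpolation=2),cv2.resize(b,(400,334),interpolation=2)]))
E
```

```text
time: 30.9
tool_pos: [0.5603, 0.2649, 0.0833]
tool_rot: [0.0, 0.707, 0.707, 0.001]
contact_force: [-2.5, 1.2, 7.6]
gripper_width: 0.128
grasp_force: 69.4
time: 31.3
tool_pos: [0.5591, 0.2643, 0.0807]
tool_rot: [-0.0, 0.707, 0.707, -0.0]
contact_force: [0.5, 0.4, 0.8]
gripper_width: 0.495
grasp_force: 0.0
time: 31.8
tool_pos: [0.5582, 0.2682, 0.1862]
tool_rot: [-0.001, 0.707, 0.707, -0.001]
contact_force: [0.3, -0.6, -0.3]
gripper_width: 0.502
grasp_force: 0.0
time: 32.1
tool_pos: [0.5616, 0.2694, 0.2528]
tool_rot: [0.002, 0.707, 0.707, 0.005]
contact_force: [1.0, -0.5, 0.3]
gripper_width: 0.499
grasp_force: 0.0
rim centre [0.56141669 0.19819669] 316 top z front/back/left/right [np.float64(0.1374), np.float64(0.1372), np.float64(0.137), np.float64(0.1377)]
t 32.2 pos [0.5594 0.2686 0.2469] yaw 90.01 tilt [ 0.     0.001 -1.   ] F [-0.3 -0.   0.4] g 0.499 0.0
shift cm [-46.01  -4.55  -0.33] turn 3.054
```

View pics/c9.png

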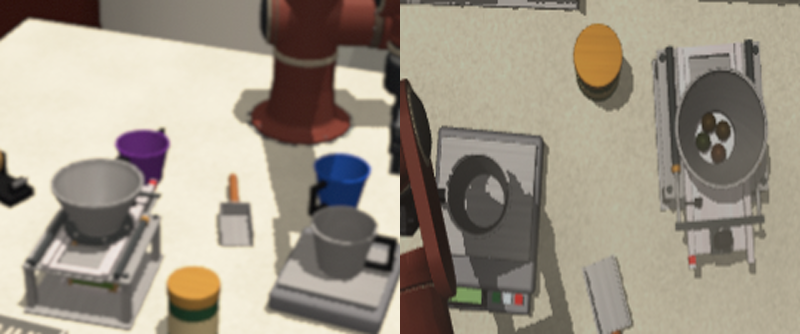

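The jug stands upright on the pan and is released (top crop (478,195)). All four balls lie in the hopper throat (715,135) and the slide is shut. Now for the grip.

```bash

python3 -m crank '[{"x":0,"y":0,"z":0,"turn":0.135},{"x":0,"y":0,"z":0,"turn":0.135},{"x":0,"y":0,"z":0,"turn":0.135},{"x":0,"y":0,"z":0,"turn":0.135},{"x":0,"y":0,"z":0,"turn":0.135}]' 70 >/dev/null
python3 -m crank '[{"x":0,"y":0,"z":0,"turn":0.135},{"x":0,"y":0,"z":0,"turn":0.135},{"x":0,"y":0,"z":0,"turn":0.135},{"x":0,"y":0,"z":0,"turn":0.135},{"x":0,"y":0,"z":0,"turn":0.135}]' >/dev/null
python3 -m crank '[{"x":0,"y":0,"z":0,"turn":0.132},{"x":0,"y":0,"z":0,"turn":0}]' >/dev/null
python3 -c "
from h import *
to(.5155,-.1915,.23,5.1)"
```

```text
t 33.4 pos [0.5583 0.2681 0.2436] yaw 5.1 tilt [-0.004  0.001 -1.   ] F [-0.1  0.1  0.1] g 0.699 0.0
shift cm [-8.35 45.4   1.44] turn 0.0
```

```bash

python3 -m crank '[{"x":-0.6,"y":2,"z":0,"turn":0},{"x":-0.7,"y":3.4,"z":0,"turn":0},{"x":-0.7,"y":3.6,"z":0,"turn":0},{"x":-0.7,"y":3.6,"z":0,"turn":0},{"x":-0.7,"y":3.6,"z":0,"turn":0}]' >/dev/null
python3 -m crank '[{"x":-0.7,"y":3.6,"z":0,"turn":0},{"x":-0.7,"y":3.6,"z":0,"turn":0},{"x":-0.7,"y":3.6,"z":0,"turn":0},{"x":-0.7,"y":3.6,"z":0,"turn":0},{"x":-0.7,"y":3.6,"z":0,"turn":0}]' >/dev/null
python3 -m crank '[{"x":-0.6,"y":3.6,"z":0,"turn":0},{"x":-0.6,"y":3.4,"z":0,"turn":0},{"x":-0.3,"y":2.8,"z":0,"turn":0},{"x":0,"y":0.8,"z":0,"turn":0},{"x":0,"y":0,"z":0,"turn":0}]' >/dev/null
python3 -c "
from h import *
to(.5155,-.1915,.111,5.1)"
```

```text
t 34.9 pos [ 0.5145 -0.1862  0.2456] yaw 5.03 tilt [-0.001 -0.001 -1.   ] F [-0.2  0.8  0.9] g 0.701 0.0
shift cm [ 0.06  0.55 13.45] turn -0.001
```

```bash

python3 -m crank '[{"x":0,"y":0.4,"z":2,"turn":0},{"x":0,"y":0,"z":3,"turn":0},{"x":0,"y":0,"z":3,"turn":0},{"x":0,"y":0,"z":2.5,"turn":0},{"x":0,"y":0,"z":1.5,"turn":0}]' >/dev/null
python3 -m crank '[{"x":0,"y":0,"z":1.2,"turn":0},{"x":0,"y":0,"z":0,"turn":0},{"x":0,"y":0,"z":0,"turn":0}]'
python3 -m crank '[{"x":0,"y":0,"z":0,"turn":0},{"x":0,"y":0,"z":0,"turn":0},{"x":0,"y":0,"z":0,"turn":0},{"x":0,"y":0,"z":0,"turn":0},{"x":0,"y":0,"z":0,"turn":0}]' 0
python3 -c "
from h import *
to(.5155,-.1915,.111,5.1)"
```

```text
time: 35.7
tool_pos: [0.5164, -0.1893, 0.1153]
tool_rot: [0.0, 0.999, 0.045, 0.001]
contact_force: [-0.2, -0.9, 1.5]
gripper_width: 0.699
grasp_force: 0.0
time: 36.2
tool_pos: [0.5168, -0.1919, 0.1161]
tool_rot: [0.003, 0.999, 0.044, 0.001]
contact_force: [-0.3, -8.9, 1.0]
gripper_width: 0.273
grasp_force: 59.2
t 36.2 pos [ 0.5168 -0.1919  0.1161] yaw 5.09 tilt [ 0.002  0.006 -1.   ] F [-0.3 -8.9  1. ] g 0.273 59.2
shift cm [-0.12 -0.05  0.51] turn -0.0
```

```bash

python3 -m crank '[{"x":-0.5,"y":0.2,"z":0,"turn":0},{"x":-1,"y":0,"z":0,"turn":0},{"x":-1,"y":0,"z":0,"turn":0},{"x":-1,"y":0,"z":0,"turn":0},{"x":-1,"y":0,"z":0,"turn":0}]' >/dev/null
python3 -m crank '[{"x":-1,"y":0,"z":0,"turn":0},{"x":-1,"y":0,"z":0,"turn":0},{"x":-0.5,"y":0,"z":0,"turn":0},{"x":0,"y":0,"z":0,"turn":0},{"x":0,"y":0,"z":0,"turn":0}]'
python3 - <<'E'
from h import *
s=manip.state()['tool_pos']; u=np.array([np.cos(np.radians(5.1)),np.sin(np.radians(5.1))])
print('out mm',-1000*(s[:2]-[.5168,-.1919])@u)
to(.5168-.07*u[0],-.1919-.07*u[1],.115,5.1)
grab('scene','pics/s10.png');grab('top','pics/t10.png')
# red mark and pointer from the scene picture
p=cv2.imread('pics/s10.png').astype(int); w=cloud('scene',np.load('pics/s10.npy'))
m=(p[...,2]>130)&(p[...,1]<80)&(p[...,0]<80)&(abs(w[...,0]-.5)<.08)&(w[...,1]>-.2)&(w[...,1]<-.1)
F=lambda q:np.c_[(q[:,0]-.6425)*u[0]+(q[:,1]+.18)*u[1],-(q[:,0]-.6425)*u[1]+(q[:,1]+.18)*u[0],q[:,2]]
q=F(w[m]); print('red',len(q),q.mean(0) if len(q) else 0, np.argwhere(m).mean(0))
# crossbar (z about .103) of the slide
a=F(w.reshape(-1,3)); k=(a[:,2]>.100)&(a[:,2]<.112)&(a[:,0]<-.08)&(a[:,0]>-.22)&(abs(a[:,1])<.08)&(abs(a[:,1])>.03); print('crossbar',k.sum(),np.percentile(a[k,0],[10,50,90]))
E
```

```text
time: 37.2
tool_pos: [0.4476, -0.1986, 0.1161]
tool_rot: [0.002, 0.999, 0.044, 0.003]
contact_force: [7.8, -3.0, 2.8]
gripper_width: 0.273
grasp_force: 59.9
out mm 69.48996777804929
t 37.2 pos [ 0.4476 -0.1986  0.1161] yaw 5.08 tilt [ 0.005  0.004 -1.   ] F [ 7.8 -3.   2.8] g 0.273 59.9
shift cm [-0.05 -0.05  0.11] turn -0.0
red 61 [-0.17796478  0.0240696   0.43813344] [121.27868852 275.2295082 ]
crossbar 66 [-0.17676677 -0.16631198 -0.10940564]
```

The slide is out 69.5 mm and the spring is pulling about 8 N. My picture views are used up, so I'll check numerically that the hopper has emptied and the jug is undisturbed.

```bash

python3 -m crank '[{"x":0,"y":0,"z":0,"turn":0},{"x":0,"y":0,"z":0,"turn":0},{"x":0,"y":0,"z":0,"turn":0},{"x":0,"y":0,"z":0,"turn":0},{"x":0,"y":0,"z":0,"turn":0}]'
python3 - <<'E'
from h import *
grab('top','pics/t11.png');grab('scene','pics/s11.png')
for n in('t9','t11'):
    w=cloud('top',np.load(f'pics/{n}.npy')); p=cv2.imread(f'pics/{n}.png')
    m=(np.hypot(w[...,0]-.6425,w[...,1]+.18)<.03)
    z=w[m][:,2]; print(n,m.sum(),'z pct',np.round(np.nanpercentile(z,[0,10,25,50,75,90,100]),3),'above .3 arm?',(w[150:220,360:430,2]>.2).sum())
    for v in range(172,204,5): print([ (int(1000*w[v,u,2]),) + tuple(int(c) for c in p[v,u][::-1]) for u in range(380,408,7)])
w=cloud('scene',np.load('pics/s11.npy')).reshape(-1,3)
t=w[(np.hypot(w[:,0]-.5614,w[:,1]-.198)<.056)&(w[:,2]>.1)&(w[:,2]<.15)]
print('jug rim z',np.percentile(t[:,2],97))
E
```

```text
time: 37.8
tool_pos: [0.4478, -0.1986, 0.1161]
tool_rot: [0.002, 0.999, 0.044, 0.003]
contact_force: [7.3, -3.2, 1.8]
gripper_width: 0.271
grasp_force: 59.8
t9 459 z pct [0.086 0.091 0.095 0.11  0.116 0.118 0.125] above .3 arm? 0
[(141, 71, 68, 64), (131, 76, 73, 68), (123, 79, 77, 72), (123, 83, 79, 74)]
[(124, 72, 68, 65), (104, 56, 51, 45), (100, 114, 111, 108), (111, 87, 83, 78)]
[(115, 76, 72, 68), (119, 76, 63, 43), (87, 136, 133, 127), (97, 132, 129, 122)]
[(96, 149, 148, 143), (107, 52, 48, 40), (114, 58, 50, 38), (109, 58, 51, 39)]
[(109, 53, 53, 40), (118, 57, 56, 42), (94, 162, 159, 154), (93, 182, 182, 178)]
[(112, 82, 79, 73), (94, 125, 120, 116), (116, 95, 74, 57), (94, 180, 180, 175)]
[(137, 86, 83, 77), (108, 121, 117, 111), (109, 74, 66, 57), (110, 101, 97, 90)]
t11 321 z pct [-0.004  0.006  0.009  0.025  0.031  0.033  0.04 ] above .3 arm? 0
[(138, 65, 62, 59), (126, 70, 67, 62), (121, 73, 71, 66), (122, 76, 73, 68)]
[(124, 66, 63, 59), (108, 51, 48, 43), (96, 50, 47, 43), (111, 80, 77, 72)]Traceback (most recent call last):
  File "<stdin>", line 7, in <module>
ValueError: cannot convert float NaN to integer
```

```bash
python3 -c "
from plant import manip
print(manip.job_done())"
```

```text
the job is handed in; nothing more can be done
None
```

I handed the job in at about 38 s. All the tea fell from the hopper into the carton, judging by top-camera depth rather than a ball count. The empty jug stood upright and let go on the pan when last checked, before the pull. The gripper is holding the slide 69.5 mm out, by tool travel; I couldn't confirm the pointer at the red mark, and no verdict came back.

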